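Find the full tin of blanks and put it on the bench scale

ROBOT

A 6-joint arm with a two-finger parallel gripper is mounted at the origin on the work surface. World frame = base frame: x ahead of the robot, y to its left, z up, the work surface at z = 0. Lengths are in m, angles in rad, forces in N, time in s.
With the tool pointing down it reaches from about 0.275 to 0.75 m from the base axis. Payload 10.2 kg.
Tool frame: the origin (TCP) lies at the very end of the fingers, on their centre line; the grasp point (between the pads) lies 19 mm behind it; z points along the fingers, y is the direction in which the jaws open and shut (so a half turn about z gives the same grasp; the last joint's range is limited). The gripper opens to 85 mm and grips with 20 to 120 N. Pads are 22 mm wide; open, the fingers measure 114 mm over their backs; the gripper's body (76 mm by 85 mm) begins 54 mm behind the grasp point. The pads swing forward as they close: fully open they stand 13 mm farther back than shut.
Start: joints at [0.895, 0.313, 1.498, -0, 1.331, -0.223], TCP at [0.23, 0.472, 0.231] pointing down, gripper open.
Joint ranges: [-2.94, 2.94], [-0.97, 2.17], [0.19, 2.56], [-1.23, 4.37], [0.02, 3.11], [-2.88, 2.88]. Speed limits (rad/s): [2.39, 2.39, 3.01, 3.14, 3.14, 3.14].

INTERFACE

Orientations are given as a rotation vector (axis times angle).
In Python, from workcell import robot gives the robot as it stands.
- The arm moves only by the tool servo_tool, never from a script. Its argument "deltas" is a list of rows, each a list of 2 entries, a list of its own where there are three numbers: the shift along the tool's x, y, z in units of 0.12 m (1.0 is 0.12 m), then the turn, a rotation vector about the tool's x, y, z in units of 2 pi rad (1.0 is 2 pi rad). In form: [[[tx, ty, tz], [ax, ay, az]], ...]. A call has 1 to 5 rows; each row is the pose to reach, as a shift and turn from the pose measured when the call began, along the tool's axes at that moment, turning the shorter way round; what a row does not reach only later rows make up. A row lasts 1/8 s, in which the tool goes at most 62.5 mm and 10.7 degrees, less where a joint would pass 70% of its speed; a pose out of reach is approached as far as the arm can. A call with a number of a shift or a turn outside -1 to 1 is refused whole. A call with a gripper value outside its range is refused whole. "claw" is the closure, from -1 (fully open) to 1 (shut), set as the call begins (left out, the last holds). The fingers move at their own pace and stop on an object; the grip force is fixed at half the most. Time passes only in rows, so rows that repeat a pose let the fingers close. It gives the time, the measured TCP pose, the force and the opening at its end, in the units of the state.
- robot.observe(): the state, without advancing time (a new reading comes with each control period).
- robot.grab_frame(name): name is "side" or "top"; returns the picture (400x640x3 uint8, red, green, blue); there is no depth.
- robot.camera_model(name): a dict with "K" (3x3 intrinsics, pixels), "distortion" ([k1, k2, p1, p2, k3] as OpenCV has them; the pictures are not rectified), "R" (3x3) and "t" (3): a world point X has camera coordinates R X + t. Camera axes: x right, y down, z forward; pixel columns grow to the right and rows downward; lengths in m; the calibration is good to about 2 mm. A picture is of the moment at which its call begins. camera_model takes no time and is no camera call.
- robot.finish_job(): hands the job in, once; it reports no verdict.
The state is a dict: "t": time; "q": joint angles; "dq": joint speeds; "effort": joint torques, N m; "tcp_pos": TCP position; "orientation": TCP orientation; "contact_force": force on the tool from outside, world axes, zero at the start; "moment": the same for the moment, N m; "gripper_width": opening from 0.0 (shut) to 1.0 (fully open).
Only numpy, scipy, OpenCV 4.12 (cv2) and the standard library are available. Lean on these libraries where they do the work, as an engineer would, in place of code of your own. Each camera call takes 0.05 s, during which the arm holds its last target. There are 200 camera calls.

TASK

One of the three identical blue-lidded tins on the jeweller's bench is full of brass blanks, the other two are empty. Lift them to find out which one is heavy, and set the full one down upright in the middle of the scale's pan. Leave the empty tins standing on the bench where they stood; do not drop or tip over any tin.

Things in the scene. Friction and masses are not known exactly. Their poses are not given: they have to be found in the camera images.
- tin_a: One of three identical closed round tins (aluminium, flat blue lid) standing on the bench: 54 mm across, 71 mm high with the lid, straight sides, centres 110 mm or more apart. Origin: centre of its underside; z up its axis; yaw means nothing. Exactly one tin, which may be any of the three, is full of brass blanks and weighs 530 to 730 g; the empty two weigh about 100 g.
- tin_b: One of three identical closed round tins (aluminium, flat blue lid) standing on the bench: 54 mm across, 71 mm high with the lid, straight sides, centres 110 mm or more apart. Origin: centre of its underside; z up its axis; yaw means nothing. Exactly one tin, which may be any of the three, is full of brass blanks and weighs 530 to 730 g; the empty two weigh about 100 g.
- tin_c: One of three identical closed round tins (aluminium, flat blue lid) standing on the bench: 54 mm across, 71 mm high with the lid, straight sides, centres 110 mm or more apart. Origin: centre of its underside; z up its axis; yaw means nothing. Exactly one tin, which may be any of the three, is full of brass blanks and weighs 530 to 730 g; the empty two weigh about 100 g.
- scale: Fixed bench scale beyond the tins: white box 140 (x) by 160 (y) by 40 mm high, with a round, flat, rimless grey steel pan 130 mm across centred on it. Origin: centre of the underside, on the bench; the pan's top face is 58 mm straight above it and does not give. z up, -x is the display side (it shows nothing). Hammer, round stake and screwdriver, all low, lie clear to the sides.
Mind the look-alikes: they are no part of the job. Leave any green look-alike of the tin_a alone.

How it is judged:
At the end, for the whole second after the job is handed in: The full tin stands at rest and upright (within 10 degrees) on the scale's pan, its axis within 35 mm of the pan's centre, its weight (over 3 N) on the pan; both empty tins stand at rest and upright (within 10 degrees) on the bench, within 40 mm of where they stood at the start (((horizontal distance between tin_a and scale below 0.035 m and z of tin_a in the frame of scale below 0.066 m and angle between each of tin_a, tin_b, tin_c's own z axis and vertical below 0.17 rad and contact force between tin_a and scale above 3 N and linear speed of each of tin_a, tin_b, tin_c below 0.02 m/s and distance of each of tin_b, tin_c from where it was at the start of the episode below 0.04 m and height (world z) of each of tin_b, tin_c below 0.01 m) or (horizontal distance between tin_b and scale below 0.035 m and z of tin_b in the frame of scale below 0.066 m and angle between each of tin_b, tin_a, tin_c's own z axis and vertical below 0.17 rad and contact force between tin_b and scale above 3 N and linear speed of each of tin_b, tin_a, tin_c below 0.02 m/s and distance of each of tin_a, tin_c from where it was at the start of the episode below 0.04 m and height (world z) of each of tin_a, tin_c below 0.01 m) or (horizontal distance between tin_c and scale below 0.035 m and z of tin_c in the frame of scale below 0.066 m and angle between each of tin_c, tin_a, tin_b's own z axis and vertical below 0.17 rad and contact force between tin_c and scale above 3 N and linear speed of each of tin_c, tin_a, tin_b below 0.02 m/s and distance of each of tin_a, tin_b from where it was at the start of the episode below 0.04 m and height (world z) of each of tin_a, tin_b below 0.01 m))); the robot touches nothing.
It fails at once if a tin is tipped over (more than 35 degrees) (angle between any of tin_a, tin_b, tin_c's own z axis and vertical above 0.6 rad).
It fails at once if a tin is dropped or thrown (faster than 0.6 m/s, as after a fall of 2 cm, with no finger on it) ((linear speed of tin_a above 0.6 m/s and contact force between tin_a and the fingers below 0.05 N) or (linear speed of tin_b above 0.6 m/s and contact force between tin_b and the fingers below 0.05 N) or (linear speed of tin_c above 0.6 m/s and contact force between tin_c and the fingers below 0.05 N)).
It also fails if it takes over 64 s, if anything falls off the work surface, if the arm or the gripper's body presses on something with over 40 N, if the wrist force passes 120 N, or if a joint passes its speed limit or range.

## Working session

There is one attempt and no reset: what is moved stays moved. The work goes in short steps, Python scripts to look and compute and a tool call to move; the robot and the scene stay as the last step left them, time stands still between calls to the robot, and variables do not carry over. Pictures are saved under pics/ and viewed, about 8 in all and at most 12, crops included, and the job is handed in when it is done.

Besides the shell and the picture viewer there is one more tool, called after "Call:" as a command line: name --argument value ..., lists and objects as JSON in quotes. servo_tool: Moves the arm, as the interface text tells. Shifts and turns lie within -1 to 1; 1 stands for 0.12 m of shift or 2 pi rad of turn. Its arguments: {"type":"object","properties":{"deltas":{"type":"array","items":{"type":"array"}},"claw":{"type":"number"}},"required":["deltas"]}

```bash
mkdir -p pics
python3 - <<'E'
from workcell import robot
import cv2
print(robot.observe())
for n in("top","side"):
    im=robot.grab_frame(n); cv2.imwrite(f"pics/{n}0.png",im[:,:,::-1]); m=robot.camera_model(n); print(n,m)
E
```

```text
{'t': 0.0, 'q': array([ 8.94609363e-01,  3.13458949e-01,  1.49847919e+00, -1.37372664e-06,
        1.33098981e+00, -2.23389275e-01]), 'dq': array([ 0.00104191, -0.00109286, -0.00017891,  0.00083988,  0.00075705,
       -0.00096899]), 'effort': array([ 3.52101870e-04, -4.12269652e+01, -2.59744066e+01, -1.17537979e-04,
        4.14039561e-03,  4.74903359e-06]), 'tcp_pos': array([0.22951136, 0.47187489, 0.23071465]), 'orientation': array([-7.05061776e-01, -3.06085754e+00,  1.88942465e-03]), 'contact_force': array([-0.27421606, -0.31751899,  0.42639293]), 'moment': array([-0.01461044, -0.00660516, -0.05615753]), 'gripper_width': 0.999623651547759}
top {'K': array([[434.30147406,   0.        , 318.00162808],
       [  0.        , 434.30147406, 190.66549431],
       [  0.        ,   0.        ,   1.        ]]), 'distortion': array([-0.08571173,  0.        ,  0.        ,  0.        ,  0.        ]), 'R': array([[ 1.54570272e-02, -9.99877997e-01,  2.25200069e-03],
       [-9.92434455e-01, -1.56162367e-02, -1.21778428e-01],
       [ 1.21798738e-01, -3.52630608e-04, -9.92554756e-01]]), 't': array([-0.02119445,  0.5267081 ,  0.76261208])}
side {'K': array([[383.10995376,   0.        , 320.17709132],
       [  0.        , 383.10995376, 198.6228228 ],
       [  0.        ,   0.        ,   1.        ]]), 'distortion': array([-0.08793181,  0.        ,  0.        ,  0.        ,  0.        ]), 'R': array([[ 0.95272397, -0.30310919, -0.02102048],
       [-0.17053789, -0.47620618, -0.86263811],
       [ 0.25146345,  0.82544079, -0.50538464]]), 't': array([-0.47967427,  0.13725804,  0.53642998])}
```

View pics/top0.png

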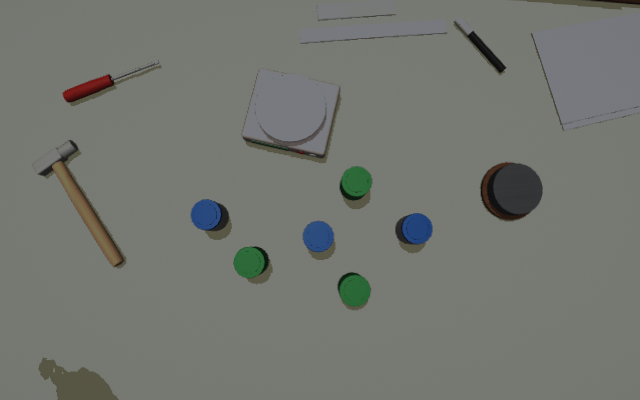

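View pics/side0.png

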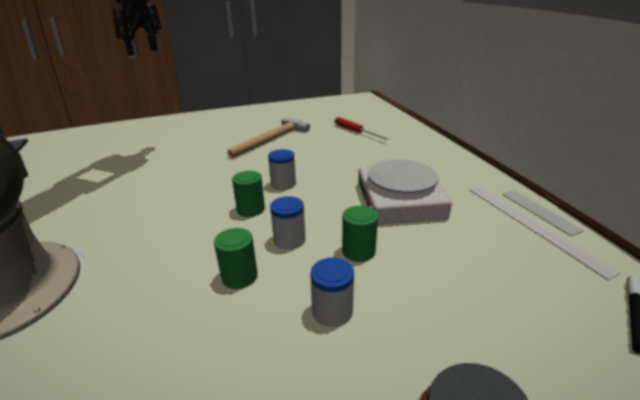

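Top view: the blue lids are at about (207,214), (318,236) and (416,228), the green look-alikes at (250,262), (356,182) and (354,290), and the pan at about (291,108).

```bash
cat > h.py <<'E'
import cv2,numpy as np
from workcell import robot
from scipy.spatial.transform import Rotation as Ro
def ray(n,px,z):
    m=robot.camera_model(n); p=cv2.undistortPoints(np.array([[px]],float),m["K"],m["distortion"])[0,0]
    R,t=np.array(m["R"]),np.array(m["t"]); d=R.T@np.r_[p,1]; c=-R.T@t
    return c+d*(z-c[2])/d[2]
def blobs(im,h0,h1,n,z,amin=200,s=100,v=40):
    h=cv2.cvtColor(im,cv2.COLOR_RGB2HSV); m=cv2.inRange(h,(h0,s,v),(h1,255,255))
    out=[]
    for c in cv2.findContours(m,cv2.RETR_EXTERNAL,cv2.CHAIN_APPROX_NONE)[0]:
        if cv2.contourArea(c)<amin: continue
        u,r=cv2.minEnclosingCircle(c); out.append((np.round(u),round(r,1),ray(n,u,z).round(4)))
    return out
def st():
    o=robot.observe(); print({k:np.round(o[k],4).tolist() for k in("t","tcp_pos","orientation","contact_force","gripper_width")})
    print(Ro.from_rotvec(o["orientation"]).as_matrix().round(3).tolist())
    return o
E
python3 - <<'E'
from h import *
st()
im=cv2.imread("pics/top0.png")[:,:,::-1].copy()
print("blue",*blobs(im,100,130,"top",.071),sep="\n"); print("green",*blobs(im,45,85,"top",.071),sep="\n")
g=cv2.cvtColor(im,cv2.COLOR_RGB2GRAY)
print(cv2.HoughCircles(g[50:170,230:350],cv2.HOUGH_GRADIENT,1,50,param1=60,param2=12,minRadius=30,maxRadius=42))
print("pan",ray("top",(291,107),.058))
h=cv2.cvtColor(im,cv2.COLOR_RGB2HSV)
crop=cv2.convertScaleAbs(im[50:170,230:350,::-1],alpha=1.6); cv2.imwrite("pics/crop.png",cv2.resize(crop,None,fx=5,fy=5,interpolation=cv2.INTER_CUBIC))
E
```

```text
{'t': 0.1, 'tcp_pos': [0.2295, 0.4719, 0.2308], 'orientation': [-0.705, -3.061, 0.0016], 'contact_force': [0.4699, 0.0942, 0.7723], 'gripper_width': 0.9992}
[[-0.899, 0.437, -0.001], [0.437, 0.899, -0.001], [0.0, -0.001, -1.0]]
blue
(array([318., 236.]), 15.4, array([ 0.4433, -0.014 ,  0.071 ]))
(array([417., 228.]), 15.5, array([ 0.4595, -0.1847,  0.071 ]))
(array([206., 214.]), 15.3, array([0.478 , 0.1818, 0.071 ]))
green
(array([354., 290.]), 15.9, array([ 0.3534, -0.0777,  0.071 ]))
(array([249., 262.]), 15.6, array([0.3975, 0.1035, 0.071 ]))
(array([356., 182.]), 15.1, array([ 0.5392, -0.079 ,  0.071 ]))
[[[57.5 49.5 41.4]]]
pan [0.67638943 0.03852513 0.058     ]
```

View pics/crop.png

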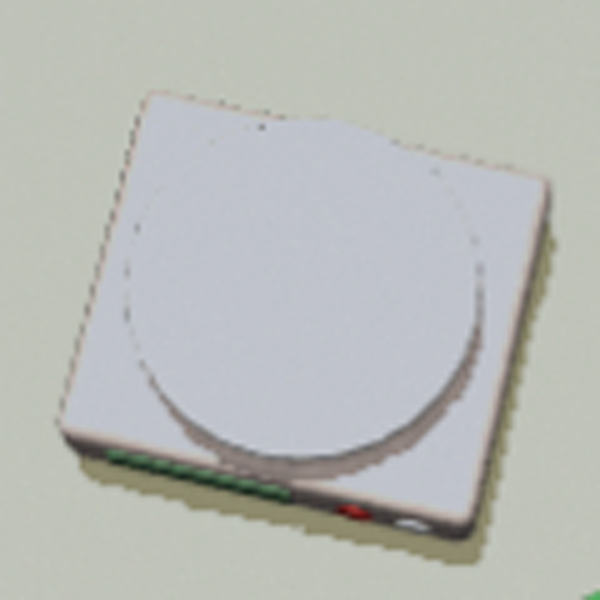

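Call:
servo_tool --deltas '[[[-0.5,-0.22,0],[0,0,-0.024]],[[-1,-0.43,0],[0,0,-0.05]],[[-1,-0.43,0],[0,0,-0.072]],[[-1,-0.43,0],[0,0,-0.072]]]' --claw -1

```text
t: 0.6
tcp_pos: [0.3152, 0.3725, 0.2306]
orientation: [-0.005, -3.14, 0.002]
contact_force: [-0.1, -0.4, 0.1]
gripper_width: 1.001
```

Call:
servo_tool --deltas '[[[-0.34,-0.4,0],[0,0,0]],[[-0.68,-0.8,0],[0,0,0]],[[-0.68,-0.8,0],[0,0,0]]]'

```text
t: 0.98
tcp_pos: [0.398, 0.2745, 0.2304]
orientation: [-0.016, -3.14, 0.002]
contact_force: [-0.0, 0.3, -0.9]
gripper_width: 0.997
```

Call:
servo_tool --deltas '[[[-0.34,-0.4,0.3],[0,0,0]],[[-0.68,-0.79,0.5],[0,0,0]],[[-0.68,-0.79,0.7],[0,0,0]],[[-0.68,-0.79,0.7],[0,0,0]]]'

```text
t: 1.48
tcp_pos: [0.4773, 0.1793, 0.1447]
orientation: [-0.02, -3.136, 0.003]
contact_force: [-0.6, -0.6, 1.1]
gripper_width: 1.001
```

Run:
```python
from h import *
st()
im=robot.grab_frame("top"); cv2.imwrite("pics/t1.png",im[:,:,::-1])
s=robot.grab_frame("side"); cv2.imwrite("pics/s1.png",s[50:300,200:500,::-1].repeat(2,0).repeat(2,1))
```

```text
{'t': 1.475, 'tcp_pos': [0.4773, 0.1793, 0.1447], 'orientation': [-0.0196, -3.1355, 0.0029], 'contact_force': [-0.629, -0.6446, 1.069], 'gripper_width': 1.0006}
[[-1.0, 0.012, -0.006], [0.012, 1.0, -0.002], [0.006, -0.002, -1.0]]
```

View pics/s1.png

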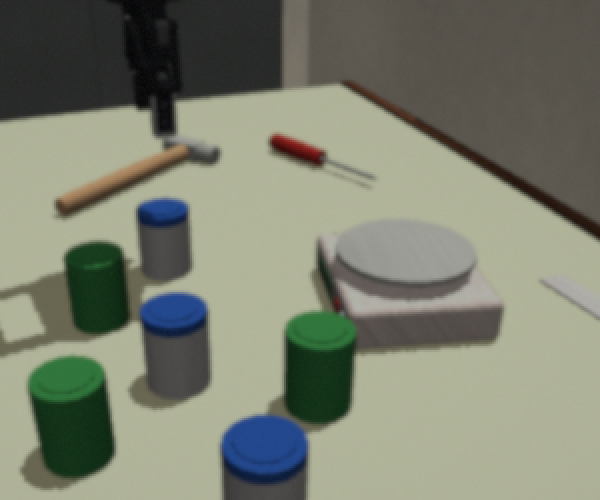

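Side crop: the open gripper hangs above the far-left blue tin, which stands at crop (163,240) with nothing close to it. Going down to grasp it.

Call:
servo_tool --deltas '[[[0,0.02,0.3],[0,0,0]],[[0,0.02,0.6],[0,0,0]],[[0,0.02,0.85],[0,0,0]],[[0,0.02,1],[0,0,0]],[[0,0.02,1],[0,0,0]]]'

```text
t: 2.2
tcp_pos: [0.4775, 0.1838, 0.0277]
orientation: [-0.014, -3.14, 0.002]
contact_force: [-0.0, -0.5, 0.9]
gripper_width: 1.001
```

Call:
servo_tool --deltas '[[[0,0,0],[0,0,0]],[[0,0,0],[0,0,0]],[[0,0,0],[0,0,0]],[[0,0,0],[0,0,0]],[[0,0,0],[0,0,0]]]' --claw 1

```text
t: 2.82
tcp_pos: [0.4783, 0.1843, 0.0294]
orientation: [0.014, 3.14, -0.0]
contact_force: [-3.0, 2.1, 9.0]
gripper_width: 0.615
```

Call:
servo_tool --deltas '[[[0,0,0],[0,0,0]],[[0,0,0],[0,0,0]]]'

```text
t: 3.08
tcp_pos: [0.4784, 0.1844, 0.0297]
orientation: [0.014, 3.14, -0.0]
contact_force: [-0.2, 0.7, -0.9]
gripper_width: 0.619
```

Call:
servo_tool --deltas '[[[0,0,-0.06],[0,0,0]],[[0,0,-0.12],[0,0,0]],[[0,0,-0.15],[0,0,0]],[[0,0,-0.15],[0,0,0]],[[0,0,-0.15],[0,0,0]]]'

```text
t: 3.7
tcp_pos: [0.4782, 0.1844, 0.0476]
orientation: [0.014, 3.14, -0.0]
contact_force: [0.2, 0.4, -1.5]
gripper_width: 0.621
```

Call:
servo_tool --deltas '[[[0,0,0],[0,0,0]],[[0,0,0],[0,0,0]],[[0,0,0],[0,0,0]]]'

```text
t: 4.08
tcp_pos: [0.4782, 0.1844, 0.0475]
orientation: [0.014, 3.14, -0.0]
contact_force: [-0.9, -1.0, -0.4]
gripper_width: 0.62
```

Run:
```python
from h import *
for i in range(6):
    im=robot.grab_frame("side" if i else "top"); print(robot.observe()["contact_force"].round(2))
    if i==1: print(*blobs(im,100,130,"side",.071,100),sep="\n")
    if i==0: print(*blobs(im,100,130,"top",.071,100),sep="\n")
st(); print(robot.observe()["effort"].round(2))
```

```text
[ 0.45  0.78 -0.47]
(array([318., 236.]), 15.4, array([ 0.4433, -0.0141,  0.071 ]))
(array([417., 228.]), 15.5, array([ 0.4595, -0.1847,  0.071 ]))
[ 0.34 -0.29 -1.46]
(array([332., 274.]), 21.2, array([ 0.4583, -0.1935,  0.071 ]))
(array([286., 206.]), 16.2, array([ 0.4428, -0.0214,  0.071 ]))
[ 0.12 -0.1  -0.93]
[-0.57  0.06 -0.54]
[-0.44  0.54 -0.97]
[-0.07  0.09 -0.43]
{'t': 4.375, 'tcp_pos': [0.4782, 0.1844, 0.0476], 'orientation': [0.0138, 3.1398, -0.0004], 'contact_force': [-0.0725, 0.0896, -0.4324], 'gripper_width': 0.6214}
[[-1.0, 0.009, 0.002], [0.009, 1.0, -0.0], [-0.002, -0.0, -1.0]]
[-0.000e+00 -4.429e+01 -1.986e+01 -0.000e+00 -1.000e-02 -0.000e+00]
```

The mean vertical load is about -0.9 N, so the left tin is empty. Setting it back down.

Call:
servo_tool --deltas '[[[0,0,0.05],[0,0,0]],[[0,0,0.1],[0,0,0]],[[0,0,0.13],[0,0,0]],[[0,0,0.15],[0,0,0]],[[0,0,0.15],[0,0,0]]]'

```text
t: 5.0
tcp_pos: [0.4783, 0.1844, 0.0296]
orientation: [0.014, 3.14, -0.0]
contact_force: [0.0, 0.7, -1.0]
gripper_width: 0.619
```

Call:
servo_tool --deltas '[[[0,0,0],[0,0,0]],[[0,0,0],[0,0,0]],[[0,0,0],[0,0,0]],[[0,0,0],[0,0,0]],[[0,0,0],[0,0,0]]]' --claw -1

```text
t: 5.62
tcp_pos: [0.4783, 0.1844, 0.0296]
orientation: [0.014, 3.14, -0.0]
contact_force: [0.0, 0.1, 0.3]
gripper_width: 1.0
```

Call:
servo_tool --deltas '[[[0,0,-0.2],[0,0,0]],[[0,0,-0.5],[0,0,0]],[[0,0,-0.9],[0,0,0]],[[0,0,-0.9],[0,0,0]]]'

```text
t: 6.12
tcp_pos: [0.4797, 0.1847, 0.1408]
orientation: [0.014, 3.133, 0.001]
contact_force: [-0.3, -0.1, -1.3]
gripper_width: 1.0
```

Call:
servo_tool --deltas '[[[0.07,-0.4,0],[0,0,0]],[[0.15,-0.83,0],[0,0,0]],[[0.15,-0.83,0],[0,0,0]]]'

```text
t: 6.5
tcp_pos: [0.4601, 0.083, 0.1397]
orientation: [0.02, 3.135, 0.001]
contact_force: [-0.0, 0.2, -0.5]
gripper_width: 1.0
```

Call:
servo_tool --deltas '[[[0.07,-0.4,0],[0,0,0]],[[0.15,-0.83,0],[0,0,0]],[[0.15,-0.83,0],[0,0,0]],[[0.15,-0.83,0],[0,0,0]]]'

```text
t: 7.0
tcp_pos: [0.4409, -0.0155, 0.1391]
orientation: [0.019, 3.135, 0.002]
contact_force: [0.1, -0.2, -0.4]
gripper_width: 1.0
```

Call:
servo_tool --deltas '[[[-0.02,0.01,0.3],[0,0,0]],[[-0.02,0.01,0.6],[0,0,0]],[[-0.02,0.01,0.82],[0,0,0]],[[-0.02,0.01,0.94],[0,0,0]],[[-0.02,0.01,0.94],[0,0,0]]]'

```text
t: 7.62
tcp_pos: [0.4439, -0.0133, 0.0259]
orientation: [0.017, 3.137, 0.003]
contact_force: [1.0, 0.4, 0.5]
gripper_width: 1.0
```

Call:
servo_tool --deltas '[[[0,0,0],[0,0,0]],[[0,0,0],[0,0,0]],[[0,0,0],[0,0,0]],[[0,0,0],[0,0,0]],[[0,0,0],[0,0,0]]]' --claw 1

```text
t: 8.25
tcp_pos: [0.4445, -0.0133, 0.0271]
orientation: [0.017, 3.135, 0.002]
contact_force: [-3.1, 2.1, 9.3]
gripper_width: 0.623
```

Call:
servo_tool --deltas '[[[0,0,0],[0,0,0]],[[0,0,0],[0,0,0]]]'

```text
t: 8.5
tcp_pos: [0.4447, -0.0133, 0.0274]
orientation: [0.017, 3.134, 0.002]
contact_force: [0.1, 0.2, -1.1]
gripper_width: 0.626
```

Call:
servo_tool --deltas '[[[0,0,-0.06],[0,0,0]],[[0,0,-0.12],[0,0,0]],[[0,0,-0.15],[0,0,0]],[[0,0,-0.15],[0,0,0]],[[0,0,-0.15],[0,0,0]]]'

```text
t: 9.12
tcp_pos: [0.4445, -0.0134, 0.0453]
orientation: [0.017, 3.134, 0.002]
contact_force: [0.6, 0.6, -0.8]
gripper_width: 0.627
```

Run:
```python
from h import *
F=[]
for i in range(6):
    im=robot.grab_frame("side"); F.append(robot.observe()["contact_force"][2])
print(np.round(F,2),np.mean(F)); print(*blobs(im,100,130,"side",.071,100),sep="\n"); st()
cv2.imwrite("pics/s2.png",im[50:300,200:500,::-1].repeat(2,0).repeat(2,1))
```

```text
[-1.82 -1.12 -0.5  -0.64 -1.84 -1.29] -1.2009425142495807
(array([332., 274.]), 21.1, array([ 0.4582, -0.1935,  0.071 ]))
(array([279., 198.]), 10.0, array([0.4376, 0.0067, 0.071 ]))
{'t': 9.425, 'tcp_pos': [0.4445, -0.0134, 0.0453], 'orientation': [0.0175, 3.1342, 0.0018], 'contact_force': [-0.2932, -0.6725, -1.2905], 'gripper_width': 0.6244}
[[-1.0, 0.011, 0.007], [0.011, 1.0, 0.001], [-0.007, 0.001, -1.0]]
```

View pics/s2.png

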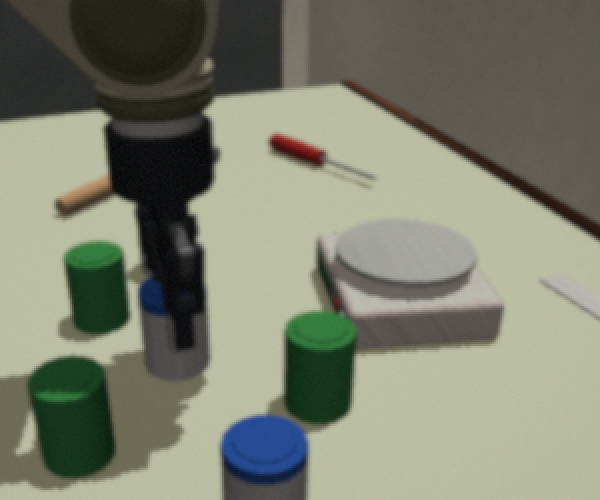

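The crop shows the middle tin held and lifted, with its base at about (175,372) where it was at 395. The load is only about 1.2 N, so it is empty too. Putting it back; the full one should be the right-hand tin.

Call:
servo_tool --deltas '[[[0,0,0.05],[0,0,0]],[[0,0,0.1],[0,0,0]],[[0,0,0.13],[0,0,0]],[[0,0,0.15],[0,0,0]],[[0,0,0.15],[0,0,0]]]'

```text
t: 10.05
tcp_pos: [0.4447, -0.0133, 0.0273]
orientation: [0.017, 3.134, 0.002]
contact_force: [-0.3, -0.7, -0.9]
gripper_width: 0.626
```

Call:
servo_tool --deltas '[[[0,0,0],[0,0,0]],[[0,0,0],[0,0,0]],[[0,0,0],[0,0,0]],[[0,0,0],[0,0,0]],[[0,0,0],[0,0,0]]]' --claw -1

```text
t: 10.68
tcp_pos: [0.4447, -0.0133, 0.0273]
orientation: [0.017, 3.134, 0.002]
contact_force: [-0.0, 0.1, -0.2]
gripper_width: 0.999
```

Call:
servo_tool --deltas '[[[0,0,-0.2],[0,0.0005,0]],[[0,0,-0.5],[0,0.001,0]],[[0,0,-0.95],[0,0.001,0]],[[0,0,-0.95],[0,0.001,0]]]'

```text
t: 11.18
tcp_pos: [0.4456, -0.0139, 0.1445]
orientation: [0.017, 3.133, -0.001]
contact_force: [-0.1, 0.2, -0.7]
gripper_width: 0.997
```

Call:
servo_tool --deltas '[[[0,-0.4,0],[0,0,0]],[[0,-0.7,0],[0,0,0]],[[0,-0.7,0],[0,0,0]]]'

```text
t: 11.55
tcp_pos: [0.4443, -0.0995, 0.1437]
orientation: [0.022, 3.135, -0.001]
contact_force: [-0.7, 0.1, -0.0]
gripper_width: 1.003
```

Call:
servo_tool --deltas '[[[-0.07,-0.4,0],[0,0,0]],[[-0.13,-0.71,0],[0,0,0]],[[-0.13,-0.71,0],[0,0,0]],[[-0.13,-0.71,0],[0,0,0]]]'

```text
t: 12.05
tcp_pos: [0.4584, -0.1836, 0.1432]
orientation: [0.021, 3.136, 0.001]
contact_force: [-0.9, 0.6, 0.2]
gripper_width: 1.001
```

Run:
```python
from h import *
st()
print(*blobs(robot.grab_frame("top"),100,130,"top",.071,100),sep="\n");print(*blobs(robot.grab_frame("side"),100,130,"side",.071,100),sep="\n")
```

```text
{'t': 12.05, 'tcp_pos': [0.4584, -0.1836, 0.1432], 'orientation': [0.0209, 3.1356, 0.0009], 'contact_force': [-0.8641, 0.6097, 0.1729], 'gripper_width': 1.0009}
[[-1.0, 0.013, 0.006], [0.013, 1.0, 0.001], [-0.006, 0.001, -1.0]]
(array([318., 236.]), 15.4, array([ 0.4439, -0.0133,  0.071 ]))
(array([204., 214.]), 15.3, array([0.478 , 0.1837, 0.071 ]))
(array([332., 274.]), 21.0, array([ 0.4583, -0.1939,  0.071 ]))
(array([287., 206.]), 15.9, array([ 0.4433, -0.0221,  0.071 ]))
(array([281., 155.]), 11.8, array([0.4768, 0.1714, 0.071 ]))
```

Both empty tins stand within 2 mm of where they started. Now the third: grasp it, then lift to weigh it.

Call:
servo_tool --deltas '[[[0,-0.01,0.3],[0,0,0]],[[0,-0.01,0.6],[0,0,0]],[[0,-0.01,0.85],[0,0,0]],[[0,-0.01,0.97],[0,0,0]],[[0,-0.01,0.97],[0,0,0]]]'

```text
t: 12.78
tcp_pos: [0.4592, -0.1842, 0.0271]
orientation: [0.019, 3.136, 0.001]
contact_force: [-0.3, -0.0, 0.4]
gripper_width: 1.006
```

Call:
servo_tool --deltas '[[[0,0,0],[0,0,0]],[[0,0,0],[0,0,0]],[[0,0,0],[0,0,0]],[[0,0,0],[0,0,0]],[[0,0,0],[0,0,0]]]' --claw 1

```text
t: 13.4
tcp_pos: [0.4598, -0.1847, 0.0284]
orientation: [0.018, 3.134, -0.001]
contact_force: [-0.6, -0.8, 7.2]
gripper_width: 0.616
```

Call:
servo_tool --deltas '[[[0,0,0],[0,0,0]],[[0,0,0],[0,0,0]]]'

```text
t: 13.65
tcp_pos: [0.4597, -0.1846, 0.0285]
orientation: [0.018, 3.134, -0.001]
contact_force: [-0.5, -0.3, -1.5]
gripper_width: 0.618
```

Call:
servo_tool --deltas '[[[0,0,-0.06],[0,0,0]],[[0,0,-0.12],[0,0,0]],[[0,0,-0.15],[0,0,0]],[[0,0,-0.15],[0,0,0]],[[0,0,-0.15],[0,0,0]]]'

```text
t: 14.28
tcp_pos: [0.4595, -0.1845, 0.0463]
orientation: [0.018, 3.134, -0.001]
contact_force: [0.4, -0.8, -5.8]
gripper_width: 0.619
```

Call:
servo_tool --deltas '[[[0,0,0],[0,0,0]],[[0,0,0],[0,0,0]]]'

```text
t: 14.52
tcp_pos: [0.4594, -0.1845, 0.0462]
orientation: [0.018, 3.135, -0.0]
contact_force: [0.8, -0.1, -4.9]
gripper_width: 0.616
```

It weighs about 5.4 N, so this is the full tin. Raising it and carrying it to the pan.

Call:
servo_tool --deltas '[[[0,0,-0.15],[0,0,0]],[[0,0,-0.35],[0,0,0]],[[0,0,-0.6],[0,0,0]],[[0,0,-0.8],[0,0,0]],[[0,0,-0.85],[0,0,0]]]'

```text
t: 15.15
tcp_pos: [0.4591, -0.1847, 0.1492]
orientation: [0.018, 3.133, -0.002]
contact_force: [0.9, -0.2, -7.0]
gripper_width: 0.62
```

Call:
servo_tool --deltas '[[[-0.12,0.12,0],[0,0,0]],[[-0.35,0.35,0],[0,0,0]],[[-0.6,0.6,0],[0,0,0]],[[-0.85,0.85,0],[0,0,0]],[[-0.9,0.93,0],[0,0,0]]]'

```text
t: 15.78
tcp_pos: [0.569, -0.0726, 0.1485]
orientation: [0.015, 3.134, -0.001]
contact_force: [-1.9, -0.9, -6.3]
gripper_width: 0.617
```

Call:
servo_tool --deltas '[[[-0.15,0.15,0],[0,0,0]],[[-0.35,0.35,0],[0,0,0]],[[-0.6,0.6,0],[0,0,0]],[[-0.8,0.8,0],[0,0,0]],[[-0.9,0.93,0],[0,0,0]]]'

```text
t: 16.4
tcp_pos: [0.6783, 0.0387, 0.1474]
orientation: [0.015, 3.137, -0.001]
contact_force: [-1.1, -1.0, -5.3]
gripper_width: 0.62
```

Run:
```python
from h import *
st()
im=robot.grab_frame("side"); cv2.imwrite("pics/s3.png",im[50:300,200:500,::-1].repeat(2,0).repeat(2,1))
```

```text
{'t': 16.4, 'tcp_pos': [0.6783, 0.0387, 0.1474], 'orientation': [0.0146, 3.1368, -0.0008], 'contact_force': [-1.1485, -1.0196, -5.254], 'gripper_width': 0.6198}
[[-1.0, 0.009, 0.005], [0.009, 1.0, -0.001], [-0.005, -0.001, -1.0]]
```

View pics/s3.png

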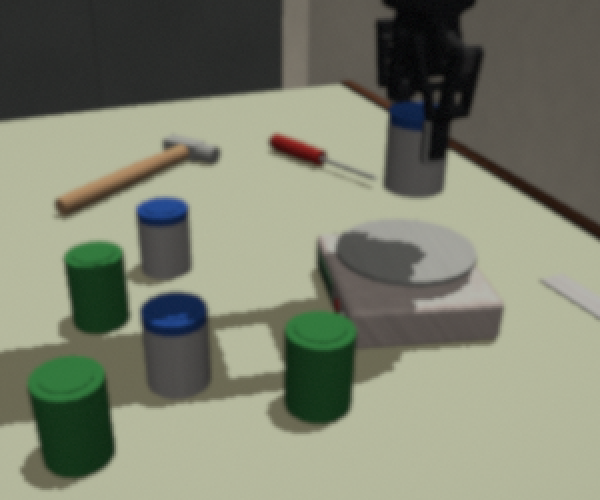

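The crop shows the full tin held upright above the pan, its base at about (415,185) and the pan at about (405,250). Lowering it to just above the pan, then creeping down.

Call:
servo_tool --deltas '[[[0,0,0.12],[0,0,0]],[[0,0,0.25],[0,0,0]],[[0,0,0.38],[0,0,0]],[[0,0,0.47],[0,0,0]],[[0,0,0.47],[0,0,0]]]'

```text
t: 17.08
tcp_pos: [0.6787, 0.0403, 0.0898]
orientation: [0.013, 3.138, 0.001]
contact_force: [1.1, 0.9, -4.6]
gripper_width: 0.618
```

Call:
servo_tool --deltas '[[[0,0,0.01],[0,0,0]],[[0,0,0.02],[0,0,0]],[[0,0,0.02],[0,0,0]]]'

```text
t: 17.45
tcp_pos: [0.6788, 0.0403, 0.0876]
orientation: [0.013, 3.137, 0.001]
contact_force: [0.6, -0.2, -6.1]
gripper_width: 0.618
```

Call:
servo_tool --deltas '[[[0,0,0.01],[0,0,0]],[[0,0,0.015],[0,0,0]],[[0,0,0.015],[0,0,0]]]'

```text
t: 17.82
tcp_pos: [0.679, 0.0403, 0.0866]
orientation: [0.013, 3.137, 0.001]
contact_force: [-2.7, -0.6, 1.5]
gripper_width: 0.617
```

Contact: the load went from -6 to +1.5 N. Releasing and backing off.

Call:
servo_tool --deltas '[[[0,0,0],[0,0,0]],[[0,0,0],[0,0,0]],[[0,0,0],[0,0,0]],[[0,0,0],[0,0,0]],[[0,0,0],[0,0,0]]]' --claw -1

```text
t: 18.45
tcp_pos: [0.679, 0.0403, 0.0866]
orientation: [0.013, 3.137, 0.001]
contact_force: [-0.4, 0.6, -0.4]
gripper_width: 1.002
```

Call:
servo_tool --deltas '[[[0,0,-0.15],[0,0,0]],[[0,0,-0.4],[0,0,0]],[[0,0,-0.8],[0,0,0]],[[0,0,-1],[0,0,0]],[[0,0,-1],[0,0,0]]]'

```text
t: 19.08
tcp_pos: [0.6792, 0.0402, 0.2097]
orientation: [0.013, 3.131, -0.0]
contact_force: [0.2, -0.0, -1.0]
gripper_width: 0.998
```

Call:
servo_tool --deltas '[[[0.5,0,0],[0,0,0]],[[1,0,0],[0,0,0]],[[1,0,0],[0,0,0]],[[1,0,0],[0,0,0]]]'

```text
t: 19.58
tcp_pos: [0.5598, 0.0411, 0.2088]
orientation: [0.013, 3.13, -0.0]
contact_force: [0.2, -0.5, -1.0]
gripper_width: 0.998
```

Call:
servo_tool --deltas '[[[0.5,0,0],[0,0,0]],[[1,0,0],[0,0,0]],[[1,0,0],[0,0,0]],[[1,0,0],[0,0,0]]]'

```text
t: 20.08
tcp_pos: [0.4416, 0.0417, 0.2081]
orientation: [0.014, 3.128, -0.001]
contact_force: [1.0, -0.8, -0.5]
gripper_width: 1.003
```

Call:
servo_tool --deltas '[[[0.4,0.5,0],[0,0,0]],[[0.4,1,0],[0,0,0]],[[0.4,1,0],[0,0,0]],[[0.4,1,0],[0,0,0]]]'

```text
t: 20.58
tcp_pos: [0.3959, 0.1624, 0.2074]
orientation: [0.012, 3.128, -0.001]
contact_force: [0.2, 0.1, 0.1]
gripper_width: 1.002
```

Run:
```python
from h import *
st()
t=robot.grab_frame("top"); s=robot.grab_frame("side")
print(*blobs(t,100,130,"top",.071,100),sep="\n"); print("on pan",*blobs(t,100,130,"top",.129,100),sep="\n");print(*blobs(s,100,130,"side",.071,100),sep="\n")
cv2.imwrite("pics/end.png",np.hstack([cv2.convertScaleAbs(t[30:330,150:470],alpha=1.4),s[50:350,200:520]])[:,:,::-1])
```

```text
{'t': 20.575, 'tcp_pos': [0.3959, 0.1624, 0.2074], 'orientation': [0.0116, 3.1277, -0.0013], 'contact_force': [0.1632, 0.0957, 0.1356], 'gripper_width': 1.0017}
[[-1.0, 0.007, 0.014], [0.007, 1.0, -0.001], [-0.014, -0.001, -1.0]]
(array([318., 236.]), 15.4, array([ 0.4439, -0.0133,  0.071 ]))
(array([204., 214.]), 15.3, array([0.478 , 0.1837, 0.071 ]))
(array([288.,  93.]), 15.9, array([0.6977, 0.0445, 0.071 ]))
on pan
(array([318., 236.]), 15.4, array([ 0.4428, -0.0133,  0.129 ]))
(array([204., 214.]), 15.3, array([0.4743, 0.1685, 0.129 ]))
(array([288.,  93.]), 15.9, array([0.677 , 0.0401, 0.129 ]))
(array([287., 206.]), 15.9, array([ 0.4433, -0.0221,  0.071 ]))
(array([281., 155.]), 12.1, array([0.4774, 0.1712, 0.071 ]))
(array([406., 140.]), 13.7, array([0.749 , 0.1558, 0.071 ]))
```

View pics/end.png

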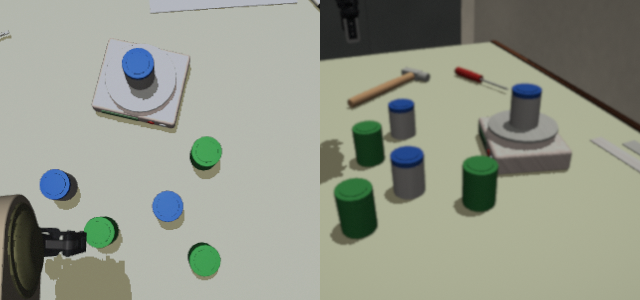

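The full tin stands upright in the middle of the pan: its lid is at (138,63) in the left half of the picture and (526,91) in the right. Both empty tins stand where they were, and the arm is clear.

```bash
python3 -c "
from workcell import robot
print(robot.finish_job())"
```

```text
the job is handed in; nothing more can be done
None
```

I lifted all three blue-lidded tins and set the full one on the scale's pan. The job was handed in at about 20.7 s of the 64 s allowed; no verdict is reported.

- **Weighing:** the left tin pulled about 0.9 N, the middle one about 1.2 N and the right one about 5.4 N. The right-hand tin is the full one.
- **Full tin:** the last pictures show it upright on the pan. The top camera puts it at (0.677, 0.040), about 2 mm from the measured pan centre (0.676, 0.039).
- **Empty tins:** both stand upright, within about 2 mm of where they started.
- **Arm:** it was clear of everything, with about 0 N of contact force.

**Disagreement:** the side view put the lids of the standing tins 7–13 mm lower in y than the top view. Its lid outline includes the rim wall, so I relied on the top view; either is well within the 35 and 40 mm limits. The weight on the pan was not measured. I infer it from the 5.4 N load, which left the gripper when the tin touched down and was released.

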